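# Clamp the microscope stand, then hold the ball tray under its lens

## Robot

A 6-joint arm with a two-finger parallel gripper is mounted at the origin on the work surface. World frame = base frame: x ahead of the robot, y to its left, z up, the work surface at z = 0. Lengths are in mm, angles in rad, forces in N, time in s.
With the tool pointing down it reaches from about 300 to 775 mm from the base axis. Payload 14.6 kg.
Tool frame: the origin (TCP) lies at the very end of the fingers, on their centre line; the grasp point (between the pads) lies 19 mm behind it; z points along the fingers, y is the line along which they close (so a half turn about z gives the same grasp; the last joint's range is limited). The gripper opens to 94 mm and grips with 3 to 60 N. Pads are 16 mm wide; open, the fingers measure 119 mm over their backs; the gripper's body (75 mm by 177 mm) begins 78 mm behind the grasp point.
Start: joints at [-1.22, 0.3, 1.521, -0, 1.321, -0.067], TCP at [223.155, -502.684, 172.946] pointing down, gripper open.
Joint ranges: [-3.03, 3.03], [-0.79, 2.21], [0.23, 2.52], [-1.04, 4.18], [0, 3.07], [-2.55, 2.55]. Speed limits (rad/s): [2.22, 2.22, 2.57, 3.14, 3.14, 3.14].

## Interface

Orientations are given as [roll, pitch, yaw] about the fixed x, y, z axes, in that order (R = Rz(yaw) Ry(pitch) Rx(roll)).
In Python, from cell import manip gives the robot as it stands.
- The arm moves only by the tool servo_tool, never from a script. Its argument "motion" is a list that holds one entry, the list of rows, each a list of 7 numbers: the shift along the world's x, y, z as a fraction of full scale, then the turn, a rotation vector about the world's x, y, z as a fraction of full scale, then the closure, from 0 (fully open) to 1 (shut). In form: [[[x, y, z, rx, ry, rz, gripper], ...]]. A call has 1 to 10 rows; each row is the pose to reach, as a shift and turn from the pose commanded when the call began, turning the shorter way round; what a row does not reach only later rows make up. Full scale, the value 1, is 0.5 m for a shift and pi rad for a turn. A row lasts 1/10 s, in which the tool goes at most 50 mm and 8.59 degrees, less where a joint would pass 70% of its speed; a pose out of reach is approached as far as the arm can. A call with a number of a shift or a turn outside -1 to 1 is refused whole. A call with a gripper value outside its range is refused whole. The fingers move at their own pace and stop on an object; "newtons" is the grip in N (left out, the last holds). Time passes only in rows, so rows that repeat a pose let the fingers close. It gives the time, the measured TCP pose, the force, the opening and the grip force at its end, in the units of the state.
- manip.read_state(): the state, without advancing time (a new reading comes with each control period).
- manip.camera(name): name is "scene" or "top"; returns a dict with "frame" (400x640x3 uint8, red, green, blue), "range_z" (400x640 float32, mm along the optical axis (not along the pixel's ray), 0 where there is no reading), "vfov" (degrees; the focal length in pixels is half the picture's height over the tangent of half this angle, whatever the lens; pixels are square), "cx", "cy" (the principal point, pixels), "k1" (the pictures are not rectified: a ray, as slopes to the right and down, at radius r is drawn at 1 + k1 r^2 times it, then the intrinsics apply), "cam_to_world" (4x4, takes a point from camera to world coordinates). Camera axes: x right, y down, z forward; pixel columns grow to the right and rows downward; lengths in mm; the calibration is good to about 2 mm. A picture is of the moment at which its call begins.
- manip.sign_off(): hands the job in; it is judged then, once.
The state is a dict: "clock": time; "joints": joint angles; "qd": joint speeds; "effort": joint torques, N m; "eef_pos": TCP position; "eef_rot": TCP orientation; "wrist_force": force on the tool from outside, world axes, zero at the start; "moment": the same for the moment, N m; "finger_gap": finger opening in mm; "finger_force": force on a finger pad.
Only numpy, scipy, OpenCV 4.12 (cv2) and the standard library are available. Lean on these libraries where they do the work, as an engineer would, in place of code of your own. Each camera call takes 0.05 s, during which the arm holds its last target. There are 200 camera calls.

## Task

Turn the clamp's T-bar clockwise (seen from above) until its pad is screwed down tight on the foot of the microscope stand and the bar will not turn further. Then pick up the aluminium tray by its handle with the loose steel ball in its pocket, carry it level so that the ball stays in the pocket, and hold the pocket centred under the microscope, level and still, about 6 cm below the lens; finish while still holding it there in the gripper. Do not shift the microscope or disturb the other things on the bench.

Things in the scene. Friction and masses are not known exactly. Their poses are not given: they have to be found in the camera images.
- tbar (a joint): The turn of the clamp's T-bar and screw in rad; it grows as the bar is turned clockwise seen from above (tightening), and starts between 1.8 and 5.6. The pad goes down 4 mm per turn, meets the foot of the stand at about 9.4, and the bar comes to a hard stop, tight, at 10.3. It turns stiffly (about 2 N at a bar end) and stays where it is left.
- bar_hub (a point): Centre of the T-bar, on the vertical screw axis of a dark, fixed C-clamp hooked over the far bench edge. The bar: a level steel rod 8 mm thick, through a hub of 20 mm diameter whose top is 9 mm above this point. It is 126 mm above the bench at joint value 0 and sinks as it tightens. The clamp's boss (30 mm diameter) and arm (24 mm wide, to the far edge) reach 96 mm above the bench.
- bar_end (a point): Centre of one of the two ball ends (14 mm diameter) of the T-bar, 50 mm from bar_hub; the other ball end lies opposite.
- clamp_pad: The round swivel pad (28 mm diameter) at the lower end of the clamp's screw, which comes down on the stand's foot without turning; its origin is of no use for aiming.
- scope_stand: The microscope stand, loose on the bench, 1.5 kg: a flat steel foot 105 x 280 x 10 mm whose one end lies under the clamp's pad, a column of 18 mm diameter and 312 mm height at the other end, at (28, 95) mm from the origin, and an arm 258 mm up that carries the microscope towards -x. Origin: centre of the foot's underside; y from clamp to column.
- lens (a point): Centre of the microscope's lens, 190 mm above the bench, looking straight down. The microscope is an upright grey barrel of 33 mm diameter (43 mm at its holder) that rises from the lens to 310 mm above the bench; its lowest 12 mm are a black cone.
- tray: The aluminium tray, about 0.2 kg, lying on the 3 mm blue mat: a plate 166 x 60 x 6 mm with 3 mm lips on its long sides, a handle on one half and a ball pocket in the other half. Origin: centre of its underside; x along the plate from handle to pocket, z up.
- tray_grip (a point): Middle of the tray's handle: a steel bar 12 mm wide, 12 mm high and 78 mm long, along the tray's x, on two posts at its ends; this point lies 38 mm behind the tray's centre, 36 mm above its underside, and 90 mm behind the pocket's centre. Axes as the tray's.
- tray_pocket (a point): Centre of the round pocket's mouth in the plate's upper face, 6 mm above the tray's underside; the pocket is 35 mm in diameter and 3.5 mm deep. Axes as the tray's.
- ball_center (a point): Centre of the loose steel ball, 16 mm in diameter, 17 g, that rolls freely in the pocket.
- ecu: Bystander: aluminium engine control unit with black sockets, about 170 x 120 x 55 mm, on the mat. Origin: centre of its underside.
- mouse: Bystander: black computer mouse, 105 mm long. Origin: centre of its underside.
- meter: Bystander: black hand multimeter, 150 x 76 x 32 mm. Origin: centre of its underside.
- solder: Bystander: grey reel, 48 mm in diameter, 38 mm high. Origin: centre of its underside.
- flux: Bystander: small amber jar with a black cap, 38 mm in diameter, 50 mm high. Origin: centre of its underside.
- driver: Bystander: screwdriver with a black handle, 170 mm long. Origin: centre of its underside.
- breadboard: Bystander: white plug board with black chips, 55 x 165 x 17 mm. Origin: centre of its underside.
There are look-alikes about, which are no part of the job. Of the things that look like the tray, the larger one is meant.

How it is judged:
By the outcome, as a careful person would: the job done as asked, in the order asked, and still so for the second after the job is handed in, while the arm keeps its last pose, push and grip.
It also fails if it takes over 72 s, if anything falls off the work surface, if the arm or the gripper's body presses on something with over 40 N, if the wrist force passes 120 N, or if a joint passes its speed limit or range.

## Working session

There is one attempt and no reset: what is moved stays moved. The work goes in short steps, Python scripts to look and compute and a tool call to move; the robot and the scene stay as the last step left them, time stands still between calls to the robot, and variables do not carry over. Pictures are saved under pics/ and viewed, at most 10 in all, crops included, and the job is handed in when it is done.

Besides the shell and the picture viewer there is one more tool, called after ">>>" in YAML: its name, and indented under it one key for each argument. servo_tool: Moves the arm, as the interface text tells. Its arguments: {"type":"object","properties":{"motion":{"type":"array"},"newtons":{"type":"number"}},"required":["motion"]}

```bash
mkdir -p pics; cat > h.py <<'E'
import numpy as np, cv2
from cell import manip
def cam(n):
    c=manip.camera(n); f=200/np.tan(np.radians(c['vfov'])/2)
    return c,f
def rays(c,f,px):
    px=np.atleast_2d(np.float64(px)); K=np.array([[f,0,c['cx']],[0,f,c['cy']],[0,0,1]])
    s=cv2.undistortPoints(px.reshape(-1,1,2),K,np.array([c['k1'],0,0,0,0.])).reshape(-1,2)
    return s
def toplane(c,f,px,z):
    s=rays(c,f,px); d=np.c_[s,np.ones(len(s))]; T=np.array(c['cam_to_world']); d=d@T[:3,:3].T; o=T[:3,3]
    return o+d*((z-o[2])/d[:,2])[:,None]
def cloud(c,f):
    v,u=np.mgrid[:400,:640]; s=rays(c,f,np.c_[u.ravel(),v.ravel()]); z=c['range_z'].ravel().astype(float)
    p=np.c_[s*z[:,None],z]; T=np.array(c['cam_to_world']); p=p@T[:3,:3].T+T[:3,3]; p[z<=0]=np.nan
    return p.reshape(400,640,3)
def save(c,n): cv2.imwrite('pics/'+n,c['frame'][:,:,::-1])
E
python3 - <<'E'
from h import *
for n in('scene','top'):
    c,f=cam(n); save(c,n+'0.png'); np.savez(n+'0.npz',P=cloud(c,f),F=c['frame']); print(n,f,c['cx'],c['cy'],c['k1'],np.round(c['cam_to_world'],2).tolist())
s=manip.read_state(); print(s['eef_pos'],s['eef_rot'],s['wrist_force'],s['finger_gap'])
E
```

```text
scene 436.92617483184534 326.79361129059157 199.10847284775295 -0.10726581906883344 [[-0.31, 0.81, -0.51, 1103.86], [0.95, 0.26, -0.16, 217.36], [-0.0, -0.53, -0.85, 1218.51], [0.0, 0.0, 0.0, 1.0]]
top 435.023843282663 320.6143252562385 200.585675215817 -0.12289466056430308 [[-0.01, -0.99, 0.15, 280.61], [-1.0, 0.01, -0.02, 13.36], [0.02, -0.15, -0.99, 1463.32], [0.0, 0.0, 0.0, 1.0]]
[ 223.0669959  -502.45483332  172.45909698] [-3.14058587e+00 -4.75332766e-05  4.17809926e-01] [-0.6387647   0.16837029 -0.02421113] 93.89183093198376
```

View pics/scene0.png

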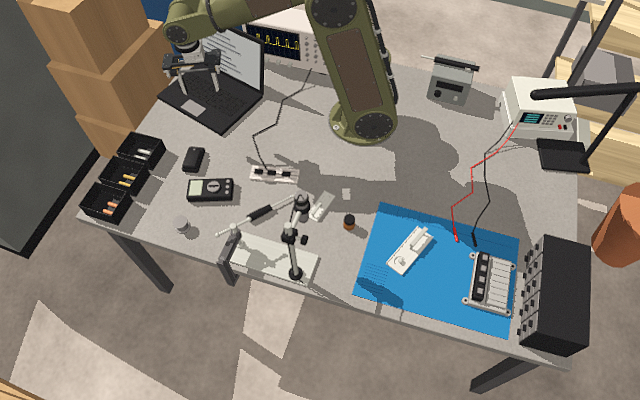

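View pics/top0.png

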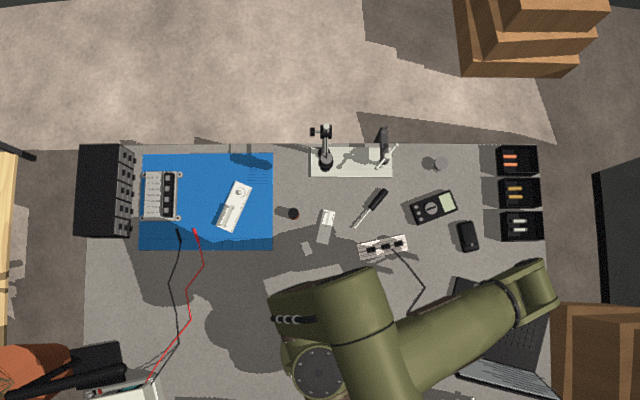

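The scene view shows the stand foot at about (285,262), the clamp at (232,245) and the tray on the mat at (410,250). In the top view the clamp is at (382,145), the column at (325,160) and the tray at (235,205); a small look-alike lies at (327,225).

```bash
python3 - <<'E'
from h import *
a=np.load('scene0.npz');b=np.load('top0.npz')
def crop(F,x0,y0,x1,y1,w,h): return cv2.resize(F[y0:y1,x0:x1,::-1],(w,h),interpolation=cv2.INTER_CUBIC)
A=crop(a['F'],200,180,440,290,800,366); B=crop(b['F'],210,115,410,170,800,220)
cv2.imwrite('pics/crop1.png',np.vstack([A,B]))
# tray: points on mat region above mat, z
for n,d,(u0,v0,u1,v1) in (('top',b,(205,165,265,245)),('scene',a,(375,215,445,285))):
    P=d['P'][v0:v1,u0:u1].reshape(-1,3)
    for lo,hi in((7,20),(30,60)):
        q=P[(P[:,2]>lo)&(P[:,2]<hi)]; 
        if len(q)>5:
            r=cv2.minAreaRect(q[:,:2].astype(np.float32)); print(n,lo,len(q),np.round(q[:,2].mean(),1),r)
    m=P[abs(P[:,2]-3)<6]; print('mat',m[:,2].mean())
# clamp/scope points by height, merged
for n,d,(u0,v0,u1,v1) in (('top',b,(300,115,410,185)),('scene',a,(205,185,330,290))):
    P=d['P'][v0:v1,u0:u1].reshape(-1,3)
    for lo,hi in((5,20),(85,100),(100,112),(112,135),(200,250),(290,330)):
        q=P[(P[:,2]>lo)&(P[:,2]<hi)]
        if len(q)>3:
            r=cv2.minAreaRect(q[:,:2].astype(np.float32)); print(n,lo,len(q),np.round(q.mean(0),1),np.round(r[0],1),np.round(r[1],1),r[2])
E
```

```text
top 7 1469 10.0 ((487.38555908203125, 281.9157409667969), (273.6807556152344, 204.9381866455078), 0.5143895745277405)
top 30 108 45.3 ((444.24932861328125, 296.8565368652344), (14.390308380126953, 77.97423553466797), 64.93321228027344)
mat 4.17791309357178
scene 7 700 9.8 ((470.4541015625, 282.79010009765625), (217.87425231933594, 213.75503540039062), 17.347867965698242)
scene 30 110 43.1 ((441.7528076171875, 296.0949401855469), (13.0615234375, 78.91970825195312), 66.43978881835938)
mat 2.5275685090573528
top 5 2162 [ 626.2 -122.3   10.9] [ 640.3 -131.5] [378.9 175. ] 89.89183807373047
top 85 197 [ 671.7 -216.2   96.2] [ 665.4 -124.3] [118.4 216.9] 1.2494616508483887
top 100 32 [ 675.8 -205.5  102.1] [ 687.2 -131.4] [210.4 116.4] 76.80619812011719
top 112 115 [ 622.6 -212.7  128.1] [ 619.  -138.6] [ 84.  243.1] 2.3189759254455566
top 200 18 [561.9 -20.8 215.7] [602.6 -13.3] [100.9  26.2] 10.360283851623535
top 290 208 [591.5 -21.6 310.4] [609.9 -26.4] [ 35.7 116.6] 82.90369415283203
scene 5 2599 [ 616.1 -120.9   10.2] [ 558.1 -167.3] [329.5 423.4] 13.494792938232422
scene 85 323 [ 673.4 -208.4   94.9] [ 668.6 -126.1] [123.3 218.4] 0.8796074986457825
scene 100 31 [ 657.6 -149.7  102.7] [ 651.1 -133.9] [102.9 220.1] 15.971246719360352
scene 112 174 [ 629.  -192.3  125.8] [ 624.6 -137.8] [243.5  87.9] 87.64909362792969
scene 200 114 [613.1 -18.  222. ] [622.2 -22. ] [ 31.8 113. ] 86.70417022705078
scene 290 279 [602.6 -22.7 307.9] [611.4 -19.6] [115.5  33.6] 4.331604957580566
```

View pics/crop1.png

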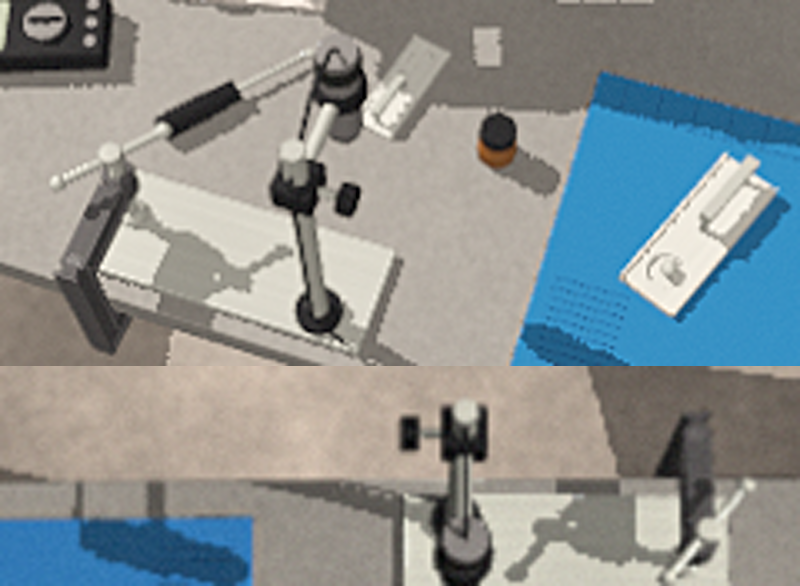

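```bash
python3 - <<'E'
from h import *
a=np.load('scene0.npz');b=np.load('top0.npz')
c,f=cam('top'); print('top',toplane(c,f,[[376.2,168],[387.3,156],[397.5,144.7]],124).round(1).tolist())
c2,f2=cam('scene'); print('scene',toplane(c2,f2,[[217.4,234.9],[249.5,219]],124).round(1).tolist(),toplane(c2,f2,[[233.9,224.5]],133).round(1))
for n,d in(('top',b),('scene',a)):
    P=d['P'].reshape(-1,3); P=P[~np.isnan(P[:,0])]
    q=P[(P[:,2]>112)&(P[:,2]<140)&(P[:,0]>560)&(P[:,0]<720)&(P[:,1]<-120)&(P[:,1]>-300)]
    r=cv2.minAreaRect(q[:,:2].astype(np.float32)); print(n,'bar',len(q),q[:,2].max(),q[:,2].mean(),r)
    for nm,x0,x1,z0 in(('barrel',500,600,295),('col',625,720,295)):
        q=P[(P[:,2]>z0)&(P[:,2]<330)&(P[:,0]>x0)&(P[:,0]<x1)&(P[:,1]<60)&(P[:,1]>-80)]
        if len(q)>3: print(n,nm,len(q),cv2.minEnclosingCircle(q[:,:2].astype(np.float32)),q.mean(0).round(1))
    q=P[(P[:,2]>230)&(P[:,2]<330)&(P[:,0]>500)&(P[:,0]<720)&(P[:,1]<80)&(P[:,1]>-80)]
    print(n,'hi',q.min(0).round(),q.max(0).round())
    q=P[(P[:,2]>30)&(P[:,2]<60)&(P[:,0]>380)&(P[:,0]<520)&(P[:,1]>230)&(P[:,1]<360)]
    # tray plate: bright pixels at z 6..14
    F=d['F'].reshape(-1,3).astype(int); PP=d['P'].reshape(-1,3)
    m=(F.min(1)>120)&(PP[:,2]>4)&(PP[:,2]<20)&(abs(PP[:,0]-480)<130)&(abs(PP[:,1]-280)<75)
    q=PP[m]; print(n,'plate',m.sum(),cv2.minAreaRect(q[:,:2].astype(np.float32)))
    m=(F.min(1)>110)&(PP[:,2]>4)&(PP[:,2]<20)&(abs(PP[:,0]-640)<90)&(PP[:,1]>-260)&(PP[:,1]<60)
    q=PP[m]; print(n,'foot',m.sum(),cv2.minAreaRect(q[:,:2].astype(np.float32)))
E
```

```text
top [[582.5, -186.4, 124.0], [621.5, -223.2, 124.0], [658.8, -257.5, 124.0]]
scene [[659.9, -252.3, 124.0], [583.9, -185.5, 124.0]] [[ 618.5 -217.6  133. ]]
top bar 114 136.86231464466437 128.4743972442866 ((621.8638916015625, -219.8766326904297), (18.14271354675293, 113.26578521728516), 45.91651153564453)
top barrel 146 ((574.7208862304688, -22.145503997802734), 23.15555191040039) [568.  -21.3 310.1]
top col 51 ((647.8609008789062, -22.83710289001465), 21.159820556640625) [655.8 -22.4 310.9]
top hi [548. -40. 247.] [679.  21. 330.]
top plate 753 ((479.60394287109375, 283.7055969238281), (65.44779968261719, 168.6828155517578), 67.49950408935547)
top foot 2127 ((624.5515747070312, -100.21685791015625), (316.4762268066406, 148.61578369140625), 89.88538360595703)
scene bar 150 137.15648649184163 125.97729555561794 ((621.134033203125, -220.48081970214844), (20.98240852355957, 112.51236724853516), 47.85509490966797)
scene barrel 160 ((575.244140625, -24.503646850585938), 21.30467414855957) [574.3 -22.  307.5]
scene col 83 ((648.3773193359375, -24.819496154785156), 21.397275924682617) [655.7 -24.6 308. ]
scene hi [554. -44. 230.] [680.  21. 329.]
scene plate 841 ((476.5211181640625, 280.28656005859375), (63.17380905151367, 170.29335021972656), 66.78538513183594)
scene foot 2292 ((625.8394775390625, -96.3988037109375), (146.8629150390625, 292.3732604980469), 0.7901344895362854)
```

>>> servo_tool:
  motion:
    - [[0.05,0,0.08,0,0,0,0.54],[0.15,0.07,0.1,0,0,0.05,0.54],[0.25,0.14,0.1,0,0,0.1,0.54],[0.35,0.22,0.1,0,0,0.15,0.54],[0.45,0.29,0.1,0,0,0.2,0.54],[0.53,0.36,0.1,0,0,0.25,0.54],[0.61,0.43,0.1,0,0,0.29,0.54],[0.69,0.49,0.08,0,0,0.29,0.54],[0.76,0.54,0.05,0,0,0.29,0.54],[0.796,0.565,0.02,0,0,0.29,0.54]]

```text
clock: 1.2
eef_pos: [604.5, -232.3, 191.6]
eef_rot: [3.14, 0.0, 1.329]
wrist_force: [0.4, -1.5, -0.4]
finger_gap: 43.5
finger_force: 0.0
```

>>> servo_tool:
  motion:
    - [[0,0,0,0,0,0,0.54],[0,0,0,0,0,0,0.54],[0,0,0,0,0,0,0.54]]

```text
clock: 1.5
eef_pos: [602.2, -234.6, 191.7]
eef_rot: [3.141, 0.0, 1.328]
wrist_force: [-0.1, 0.7, 1.2]
finger_gap: 43.7
finger_force: 0.0
```

```bash
python3 - <<'E'
from h import *
s=manip.read_state(); print(s['joints'],s['eef_pos'],s['eef_rot'],s['wrist_force'],s['moment'],s['finger_gap'])
c,f=cam('scene'); d,g=cam('top')
A=cv2.resize(c['frame'][100:290,150:400,::-1],(790,600)); cv2.imwrite('pics/s1.png',A)
E
```

```text
[-4.28091609e-01  5.07947898e-01  1.18931501e+00 -1.43986031e-04
  1.44373942e+00 -1.85345610e-01] [ 602.2175221  -234.61701955  191.69103774] [3.14103876e+00 2.49178978e-04 1.32806846e+00] [-0.07350691  0.66259222  1.23376794] [-0.06258251 -0.06132935  0.00402582] 43.657475991004574
```

View pics/s1.png

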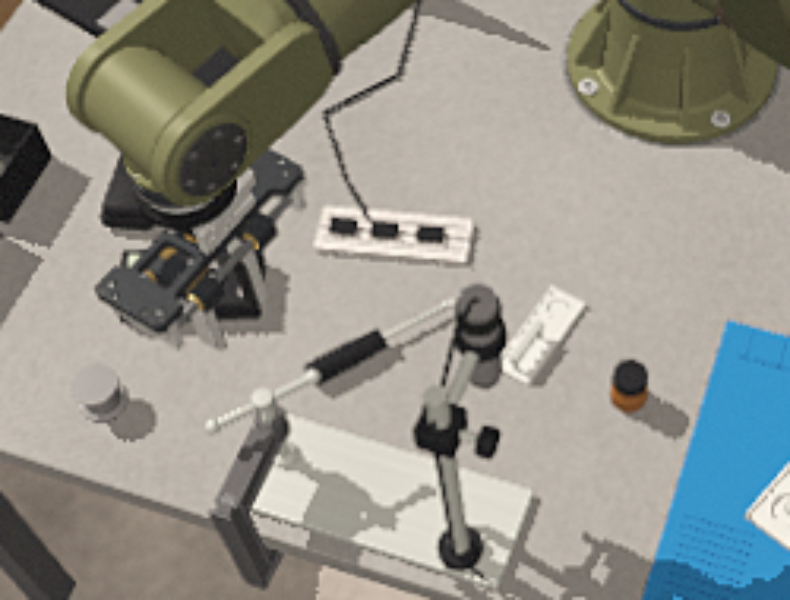

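The picture shows the gripper near crop (200,290), raised and in front of the clamp hub at (262,400). That fits the parallax for its height, and the bar is still untouched.

>>> servo_tool:
  motion:
    - [[0.038,0.03,0,0,0,0.05,0.54],[0.038,0.03,0,0,0,0.11,0.54],[0.038,0.03,-0.05,0,0,0.11,0.54],[0.038,0.03,-0.1,0,0,0.11,0.54],[0.038,0.03,-0.14,0,0,0.11,0.54],[0.038,0.03,-0.168,0,0,0.11,0.54],[0.038,0.03,-0.168,0,0,0.11,0.54],[0.038,0.03,-0.168,0,0,0.11,0.54]]

```text
clock: 2.4
eef_pos: [621.8, -219.3, 108.2]
eef_rot: [3.141, 0.001, 1.674]
wrist_force: [0.6, -0.4, 0.7]
finger_gap: 43.3
finger_force: 0.0
```

```bash
python3 - <<'E'
from h import *
s=manip.read_state(); print(s['joints'],s['eef_pos'],s['eef_rot'],s['wrist_force'],s['moment'],s['finger_gap'])
c,f=cam('scene'); d,g=cam('top')
A=cv2.resize(c['frame'][190:270,190:290,::-1],(500,400)); B=cv2.resize(d['frame'][130:190,345:420,::-1],(500,400)); cv2.imwrite('pics/s2.png',np.vstack([A,B])[::1,::1][:600])
E
```

```text
[-3.94601203e-01  5.96753424e-01  1.24863784e+00 -1.07780417e-05
  1.29505007e+00 -4.97661668e-01] [ 621.84959713 -219.32194879  108.23786978] [3.14058594e+00 5.58724823e-04 1.67385944e+00] [ 0.58566952 -0.43228828  0.66082996] [-0.02088977 -0.05268355 -0.02555348] 43.31316884473224
```

View pics/s2.png

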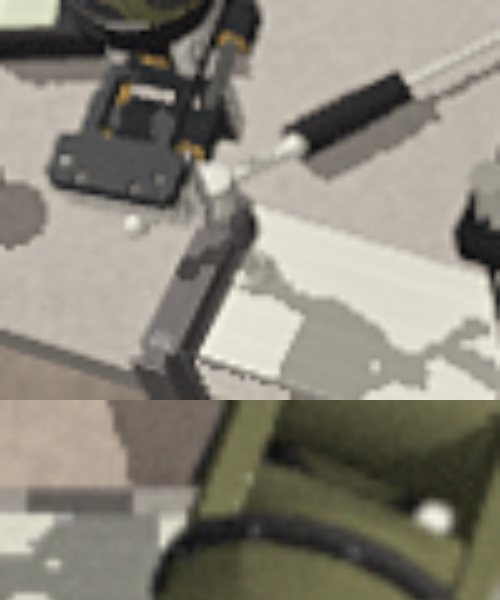

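The bar's ball end shows at (135,225) with the fingers down around the hub and touching nothing. I'll start turning clockwise.

>>> servo_tool:
  motion:
    - [[0,0,0,0,0,-0.045,0.54],[0,0,0,0,0,-0.09,0.54],[0,0,0,0,0,-0.135,0.54],[0,0,0,0,0,-0.18,0.54],[0,0,0,0,0,-0.225,0.54],[0,0,0,0,0,-0.27,0.54],[0,0,0,0,0,-0.315,0.54],[0,0,0,0,0,-0.36,0.54],[0,0,0,0,0,-0.405,0.54],[0,0,0,0,0,-0.45,0.54]]

```text
clock: 3.5
eef_pos: [622.1, -219.0, 108.3]
eef_rot: [3.141, -0.001, 0.255]
wrist_force: [-0.0, 0.0, 0.5]
finger_gap: 43.6
finger_force: 0.0
```

```bash
cat > st.py <<'E'
from h import *
s=manip.read_state(); print(s['clock'],np.round(s['joints'],3),np.round(s['eef_pos'],1),np.round(s['eef_rot'],3),np.round(s['wrist_force'],1),np.round(s['moment'],3),round(s['finger_gap'],1),s['finger_force'])
E
python3 st.py
```

```text
3.5 [-0.394  0.597  1.249  0.     1.295  0.922] [ 622.1 -219.   108.3] [ 3.141e+00 -1.000e-03  2.550e-01] [-0.   0.   0.5] [ 0.015  0.029 -0.017] 43.6 0.0
```

>>> servo_tool:
  motion:
    - [[0,0,0,0,0,-0.045,0.54],[0,0,0,0,0,-0.09,0.54],[0,0,0,0,0,-0.135,0.54],[0,0,0,0,0,-0.18,0.54],[0,0,0,0,0,-0.225,0.54],[0,0,0,0,0,-0.27,0.54],[0,0,0,0,0,-0.315,0.54],[0,0,0,0,0,-0.36,0.54],[0,0,0,0,0,-0.405,0.54],[0,0,0,0,0,-0.45,0.54]]

```text
clock: 4.5
eef_pos: [622.1, -219.0, 108.3]
eef_rot: [-3.14, -0.001, -1.159]
wrist_force: [0.0, -0.7, 0.0]
finger_gap: 43.6
finger_force: 0.0
```

```bash
python3 st.py; cat >> h.py <<'E'
def barview(n):
    P=[]
    for k in('scene','top'):
        c,f=cam(k); Q=cloud(c,f).reshape(-1,3); F=c['frame'].reshape(-1,3)
        m=(np.hypot(Q[:,0]-621.5,Q[:,1]+219.6)<62)&(Q[:,2]>110)&(Q[:,2]<134)&(F.min(1)>90); P.append(Q[m])
        if k=='scene': cv2.imwrite('pics/'+n,cv2.resize(c['frame'][190:270,190:290,::-1],(500,400)))
    for p in P:
        if len(p)>8: 
            d=p[:,:2]-[621.5,-219.6]; w,v=np.linalg.eigh(d.T@d); print(len(p),'bar angle',np.arctan2(v[1,1],v[0,1])%np.pi,np.sqrt(w/len(p)))
E
python3 -c "
from h import *
barview('b1.png')"
```

```text
4.5 [-0.394  0.597  1.249 -0.     1.295  2.336] [ 622.1 -219.   108.3] [-3.140e+00 -1.000e-03 -1.159e+00] [ 0.  -0.7  0. ] [0.066 0.021 0.016] 43.6 0.0
57 bar angle 2.4194931281763847 [ 3.00414027 40.98284641]
```

View pics/b1.png

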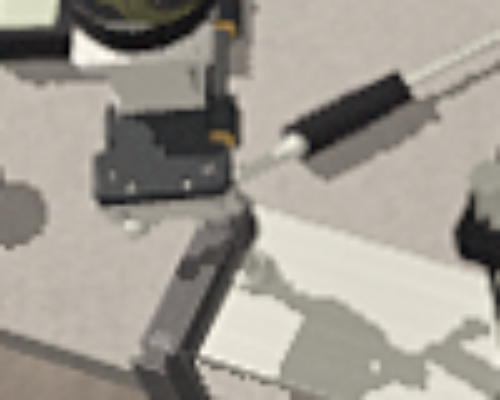

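```bash
python3 - <<'E'
from h import *
c,f=cam('scene'); Q=cloud(c,f)
q=Q.reshape(-1,3); F=c['frame'].reshape(-1,3)
m=(np.hypot(q[:,0]-621.5,q[:,1]+219.6)<75)&(q[:,2]>108)&(q[:,2]<205)
v,u=np.mgrid[:400,:640]
for z0 in range(108,205,8):
    k=m&(q[:,2]>=z0)&(q[:,2]<z0+8)
    if k.any(): print(z0,k.sum()); 
    if z0<150:
        for i in np.flatnonzero(k)[::2]: print('   ',u.ravel()[i],v.ravel()[i],q[i].round().tolist(),F[i])
A=cv2.resize(c['frame'][200:250,205:265,::-1],(720,600),interpolation=cv2.INTER_NEAREST); cv2.imwrite('pics/b2.png',A)
E
```

```text
116 25
    251 218 [579.0, -183.0, 124.0] [88 88 80]
    245 220 [590.0, -197.0, 123.0] [221 216 205]
    251 220 [586.0, -180.0, 124.0] [53 52 50]
    247 221 [590.0, -191.0, 120.0] [158 155 143]
    249 221 [590.0, -185.0, 122.0] [150 145 135]
    242 222 [599.0, -203.0, 123.0] [163 160 149]
    238 223 [606.0, -212.0, 123.0] [152 149 140]
    244 223 [598.0, -198.0, 118.0] [179 171 161]
    239 224 [608.0, -208.0, 124.0] [164 162 150]
    238 225 [611.0, -210.0, 122.0] [164 162 149]
    218 235 [659.0, -251.0, 122.0] [159 155 143]
    216 236 [664.0, -255.0, 124.0] [180 177 165]
    218 236 [662.0, -250.0, 121.0] [141 139 126]
124 35
    249 217 [581.0, -187.0, 130.0] [188 184 172]
    248 218 [584.0, -190.0, 127.0] [251 249 237]
    250 218 [581.0, -185.0, 125.0] [166 164 152]
    248 219 [588.0, -188.0, 129.0] [219 215 202]
    250 219 [586.0, -182.0, 129.0] [160 156 144]
    247 220 [592.0, -189.0, 129.0] [186 183 170]
    249 220 [589.0, -185.0, 127.0] [171 167 156]
    245 221 [594.0, -195.0, 124.0] [189 186 174]
    250 221 [590.0, -181.0, 124.0] [93 89 84]
    244 222 [600.0, -195.0, 128.0] [159 156 144]
    237 223 [607.0, -215.0, 124.0] [187 180 170]
    240 223 [606.0, -205.0, 127.0] [166 163 151]
    243 223 [603.0, -198.0, 126.0] [163 158 147]
    240 224 [609.0, -204.0, 127.0] [162 160 149]
    216 234 [660.0, -256.0, 128.0] [206 201 189]
    218 234 [659.0, -250.0, 129.0] [158 154 144]
    215 235 [663.0, -258.0, 125.0] [208 203 192]
    217 235 [661.0, -253.0, 126.0] [192 190 178]
148 3
    229 233 [655.0, -213.0, 150.0] [163 158 149]
    231 233 [655.0, -206.0, 153.0] [152 147 140]
```

View pics/b2.png

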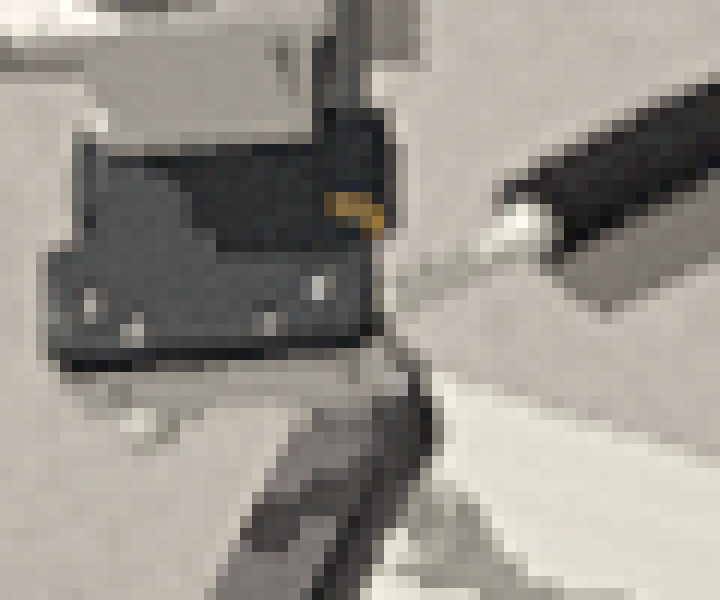

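```bash
python3 - <<'E'
from h import *
for n in('scene0','top0'):
    d=np.load(n+'.npz'); P=d['P'].reshape(-1,3)
    m=(np.hypot(P[:,0]-223,P[:,1]+502.5)<75)&(P[:,2]>100)
    q=P[m]; q=q[np.argsort(q[:,2])]; print(n,len(q))
    for z0 in range(100,330,10):
        k=q[(q[:,2]>=z0)&(q[:,2]<z0+10)]
        if len(k): print(z0,len(k),k.min(0).round(),k.max(0).round())
c,f=cam('scene'); T=np.linalg.inv(np.array(c['cam_to_world']))
K=np.array([[f,0,c['cx']],[0,f,c['cy']],[0,0,1]])
for p in [(655,-213,150),(655,-213,124),(655,-213,108),(622,-219,108),(602,-235,192)]:
    print(p,cv2.projectPoints((T[:3,:3]@np.array(p,float)+T[:3,3]).reshape(1,1,3),np.zeros(3),np.zeros(3),K,np.array([c['k1'],0,0,0.]))[0].ravel())
E
python3 st.py
```

```text
scene0 2553
200 10 [ 205. -548.  204.] [ 256. -449.  210.]
210 22 [ 208. -551.  211.] [ 260. -446.  219.]
220 20 [ 196. -553.  221.] [ 259. -445.  229.]
230 29 [ 195. -552.  230.] [ 258. -445.  240.]
240 25 [ 193. -554.  241.] [ 257. -445.  250.]
250 25 [ 193. -553.  250.] [ 259. -447.  260.]
260 26 [ 195. -554.  260.] [ 255. -443.  270.]
270 22 [ 201. -554.  270.] [ 255. -447.  280.]
280 14 [ 207. -551.  280.] [ 257. -444.  289.]
290 6 [ 238. -548.  291.] [ 256. -541.  296.]
300 13 [ 229. -549.  301.] [ 283. -429.  310.]
310 109 [ 214. -556.  310.] [ 282. -428.  320.]
320 120 [ 213. -571.  320.] [ 283. -429.  329.]
top0 1889
300 4 [ 231. -547.  308.] [ 282. -435.  309.]
310 7 [ 229. -546.  312.] [ 282. -428.  318.]
320 6 [ 229. -546.  321.] [ 282. -429.  327.]
(655, -213, 150) [228.93184908 232.98570382]
(655, -213, 124) [230.70030259 237.27333034]
(655, -213, 108) [231.75845183 239.83563217]
(622, -219, 108) [234.54888228 229.54108787]
(602, -235, 192) [226.74647019 207.47187297]
4.7 [-0.394  0.597  1.249  0.     1.294  2.326] [ 621.9 -218.9  107.9] [-3.141e+00 -1.000e-03 -1.149e+00] [-0.2 -0.2  0.2] [ 0.079  0.082 -0.052] 43.3 0.0
```

The picture shows the bar unmoved, with its ball end still at (150,425). Depth data put the fingertips about 38 mm higher than the reported TCP, so they passed over the bar. I'll turn back and then go about 38 mm lower, watching the force.

>>> servo_tool:
  motion:
    - [[0,0,0,0,0,0.045,0.54],[0,0,0,0,0,0.09,0.54],[0,0,0,0,0,0.135,0.54],[0,0,0,0,0,0.18,0.54],[0,0,0,0,0,0.225,0.54],[0,0,0,0,0,0.27,0.54],[0,0,0,0,0,0.315,0.54],[0,0,0,0,0,0.36,0.54],[0,0,0,0,0,0.405,0.54],[0,0,0,0,0,0.45,0.54]]

```text
clock: 5.7
eef_pos: [621.8, -218.9, 107.5]
eef_rot: [3.141, -0.0, 0.271]
wrist_force: [-0.0, -1.4, 0.1]
finger_gap: 43.1
finger_force: 0.0
```

>>> servo_tool:
  motion:
    - [[0,0,0,0,0,0.045,0.54],[0,0,0,0,0,0.09,0.54],[0,0,0,0,0,0.135,0.54],[0,0,0,0,0,0.18,0.54],[0,0,0,0,0,0.225,0.54],[0,0,0,0,0,0.27,0.54],[0,0,0,0,0,0.315,0.54],[0,0,0,0,0,0.36,0.54],[0,0,0,0,0,0.405,0.54],[0,0,0,0,0,0.45,0.54]]

```text
clock: 6.7
eef_pos: [621.8, -218.9, 107.5]
eef_rot: [3.141, 0.0, 1.684]
wrist_force: [0.5, 0.6, -0.1]
finger_gap: 43.3
finger_force: 0.0
```

>>> servo_tool:
  motion:
    - [[0,0,-0.02,0,0,0,0.54],[0,0,-0.04,0,0,0,0.54],[0,0,-0.05,0,0,0,0.54],[0,0,-0.05,0,0,0,0.54]]

```text
clock: 7.1
eef_pos: [621.1, -218.6, 80.7]
eef_rot: [-3.14, -0.001, 1.673]
wrist_force: [-0.4, 0.5, 0.1]
finger_gap: 43.3
finger_force: 0.0
```

```bash
python3 st.py; python3 - <<'E'
from h import *
c,f=cam('scene'); q=cloud(c,f).reshape(-1,3)
m=(np.hypot(q[:,0]-621.5,q[:,1]+219.6)<60)&(q[:,2]>98)&(q[:,2]<200)
for z0 in range(98,200,8):
    k=q[m&(q[:,2]>=z0)&(q[:,2]<z0+8)]
    if len(k): print(z0,len(k),k.min(0).round(),k.max(0).round())
E
```

```text
7.1 [-0.394  0.622  1.274  0.     1.247 -0.496] [ 621.1 -218.6   80.7] [-3.140e+00 -1.000e-03  1.673e+00] [-0.4  0.5  0.1] [-0.023 -0.123 -0.003] 43.3 0.0
98 24 [ 611. -229.   98.] [ 679. -208.  104.]
114 25 [ 582. -219.  114.] [ 650. -182.  122.]
122 54 [ 580. -220.  123.] [ 655. -181.  130.]
130 19 [ 590. -218.  131.] [ 655. -204.  137.]
138 15 [ 591. -216.  138.] [ 656. -204.  145.]
146 12 [ 589. -227.  146.] [ 655. -206.  153.]
154 13 [ 593. -227.  155.] [ 654. -205.  161.]
162 9 [ 591. -224.  162.] [ 654. -205.  170.]
170 3 [ 596. -211.  170.] [ 655. -205.  171.]
178 4 [ 598. -220.  181.] [ 605. -217.  182.]
186 2 [ 597. -215.  190.] [ 599. -212.  194.]
194 1 [ 600. -213.  197.] [ 600. -213.  197.]
```

>>> servo_tool:
  motion:
    - [[0,0,-0.012,0,0,0,0.54],[0,0,-0.024,0,0,0,0.54],[0,0,-0.024,0,0,0,0.54]]

```text
clock: 7.45
eef_pos: [621.2, -218.6, 69.0]
eef_rot: [-3.14, -0.001, 1.674]
wrist_force: [0.8, -1.0, 0.2]
finger_gap: 43.1
finger_force: 0.0
```

>>> servo_tool:
  motion:
    - [[0,0,0,0,0,-0.04,0.54],[0,0,0,0,0,-0.08,0.54],[0,0,0,0,0,-0.12,0.54],[0,0,0,0,0,-0.16,0.54],[0,0,0,0,0,-0.2,0.54]]

```text
clock: 7.95
eef_pos: [621.4, -219.4, 69.9]
eef_rot: [-3.141, 0.001, 1.041]
wrist_force: [-1.8, -3.5, -1.7]
finger_gap: 43.0
finger_force: 2.0
```

```bash
python3 st.py; python3 -c "
from h import *
barview('b3.png')"
```

```text
7.95 [-3.950e-01  6.330e-01  1.284e+00 -1.000e-03  1.225e+00  1.360e-01] [ 621.4 -219.4   69.9] [-3.141e+00  1.000e-03  1.041e+00] [-1.8 -3.5 -1.7] [-0.704  0.212  0.128] 43.0 1.9932177476584911
144 bar angle 2.199655745456468 [ 8.82632088 27.6118721 ]
```

The bar is now moving: Mz is 0.13 Nm and its angle is changing.

>>> servo_tool:
  motion:
    - [[0,0,0,0,0,-0.04,0.54],[0,0,0,0,0,-0.08,0.54],[0,0,0,0,0,-0.12,0.54],[0,0,0,0,0,-0.16,0.54],[0,0,0,0,0,-0.2,0.54],[0,0,0,0,0,-0.24,0.54],[0,0,0,0,0,-0.28,0.54],[0,0,0,0,0,-0.32,0.54],[0,0,0,0,0,-0.36,0.54]]

```text
clock: 8.95
eef_pos: [621.4, -218.9, 69.8]
eef_rot: [3.142, 0.001, -0.086]
wrist_force: [-0.3, -2.0, -2.5]
finger_gap: 43.6
finger_force: 2.2
```

>>> servo_tool:
  motion:
    - [[0,0,0,0,0,-0.04,0.54],[0,0,0,0,0,-0.08,0.54],[0,0,0,0,0,-0.12,0.54],[0,0,0,0,0,-0.16,0.54],[0,0,0,0,0,-0.2,0.54],[0,0,0,0,0,-0.24,0.54],[0,0,0,0,0,-0.28,0.54],[0,0,0,0,0,-0.32,0.54],[0,0,0,0,0,-0.345,0.54]]

```text
clock: 9.85
eef_pos: [621.5, -219.1, 69.8]
eef_rot: [3.141, -0.0, -1.169]
wrist_force: [-0.0, -3.4, -3.5]
finger_gap: 43.1
finger_force: 2.0
```

```bash
python3 st.py; python3 -c "
from h import *
barview('b4.png')"
```

```text
9.85 [-0.394  0.633  1.284 -0.     1.225  2.346] [ 621.5 -219.1   69.8] [ 3.141 -0.    -1.169] [-0.  -3.4 -3.5] [-0.433 -0.071  0.052] 43.1 2.01422278303653
39 bar angle 3.018234208354287 [ 3.69030592 47.8878557 ]
```

>>> servo_tool:
  motion:
    - [[0,0,0.0,0,0,0.04,0.54],[0,0,0.05,0,0,0.06,0.54],[0,0,0.06,0,0,0.08,0.54],[0,0,0.06,0,0,0.12,0.54],[0,0,0.06,0,0,0.165,0.54],[0,0,0.06,0,0,0.21,0.54],[0,0,0.06,0,0,0.255,0.54],[0,0,0.06,0,0,0.3,0.54],[0,0,0.06,0,0,0.345,0.54],[0,0,0.06,0,0,0.39,0.54]]

```text
clock: 10.95
eef_pos: [621.9, -218.5, 100.4]
eef_rot: [-3.141, -0.001, 0.068]
wrist_force: [0.1, 0.2, 0.1]
finger_gap: 42.9
finger_force: 0.0
```

>>> servo_tool:
  motion:
    - [[0,0,0,0,0,0.045,0.54],[0,0,0,0,0,0.09,0.54],[0,0,0,0,0,0.135,0.54],[0,0,0,0,0,0.18,0.54],[0,0,0,0,0,0.225,0.54],[0,0,0,0,0,0.27,0.54],[0,0,0,0,0,0.315,0.54],[0,0,0,0,0,0.36,0.54],[0,0,0,0,0,0.405,0.54],[0,0,0,0,0,0.45,0.54]]

```text
clock: 11.95
eef_pos: [621.9, -218.5, 100.5]
eef_rot: [3.141, -0.0, 1.482]
wrist_force: [0.3, -0.4, -0.7]
finger_gap: 43.6
finger_force: 0.0
```

>>> servo_tool:
  motion:
    - [[0,0,0,0,0,0.045,0.54],[0,0,0,0,0,0.09,0.54],[0,0,0,0,0,0.135,0.54],[0,0,0,0,0,0.18,0.54],[0,0,0,0,0,0.22,0.54],[0,0,-0.02,0,0,0.23,0.54],[0,0,-0.04,0,0,0.23,0.54],[0,0,-0.063,0,0,0.23,0.54],[0,0,-0.063,0,0,0.23,0.54]]

```text
clock: 12.85
eef_pos: [620.9, -218.4, 66.5]
eef_rot: [-3.14, -0.003, 2.193]
wrist_force: [-0.0, 0.2, -0.4]
finger_gap: 43.0
finger_force: 0.0
```

```bash
python3 st.py; python3 -c "
from h import *
barview('b5.png')"
```

```text
12.85 [-0.394  0.636  1.287  0.     1.222 -1.017] [ 620.9 -218.4   66.5] [-3.140e+00 -3.000e-03  2.193e+00] [-0.   0.2 -0.4] [-0.028 -0.168 -0.04 ] 43.0 0.0
21 bar angle 3.0127027189016995 [ 6.4057576  48.68301917]
```

>>> servo_tool:
  motion:
    - [[0,0,0.004,0,0,-0.045,0.54],[0,0,0.004,0,0,-0.09,0.54],[0,0,0.004,0,0,-0.135,0.54],[0,0,0.004,0,0,-0.18,0.54],[0,0,0.004,0,0,-0.225,0.54],[0,0,0.004,0,0,-0.27,0.54],[0,0,0.004,0,0,-0.315,0.54],[0,0,0.004,0,0,-0.36,0.54],[0,0,0.004,0,0,-0.405,0.54],[0,0,0.004,0,0,-0.45,0.54]]

```text
clock: 13.95
eef_pos: [621.5, -219.5, 71.0]
eef_rot: [3.141, 0.001, 0.773]
wrist_force: [-1.3, -3.7, -1.6]
finger_gap: 43.4
finger_force: 2.1
```

>>> servo_tool:
  motion:
    - [[0,0,0,0,0,-0.04,0.54],[0,0,0,0,0,-0.08,0.54],[0,0,0,0,0,-0.12,0.54],[0,0,0,0,0,-0.16,0.54]]

```text
clock: 14.35
eef_pos: [621.5, -219.4, 71.0]
eef_rot: [3.141, 0.0, 0.271]
wrist_force: [-2.1, -3.3, -1.7]
finger_gap: 43.5
finger_force: 2.2
```

```bash
python3 st.py
```

```text
14.35 [-3.950e-01  6.320e-01  1.283e+00 -1.000e-03  1.227e+00  9.050e-01] [ 621.5 -219.4   71. ] [3.141 0.    0.271] [-2.1 -3.3 -1.7] [-0.591  0.426  0.133] 43.5 2.179935650783591
```

>>> servo_tool:
  motion:
    - [[0,0,0,0,0,-0.04,0.54],[0,0,0,0,0,-0.08,0.54],[0,0,0,0,0,-0.12,0.54],[0,0,0,0,0,-0.16,0.54]]

```text
clock: 14.75
eef_pos: [621.4, -219.4, 71.0]
eef_rot: [3.141, 0.0, -0.231]
wrist_force: [-2.8, -3.2, -2.0]
finger_gap: 42.7
finger_force: 2.6
```

```bash
python3 st.py
```

```text
14.75 [-3.950e-01  6.320e-01  1.283e+00 -1.000e-03  1.227e+00  1.408e+00] [ 621.4 -219.4   71. ] [ 3.141  0.    -0.231] [-2.8 -3.2 -2. ] [-0.539  0.452  0.126] 42.7 2.5521168555133045
```

>>> servo_tool:
  motion:
    - [[0,0,0,0,0,-0.04,0.54],[0,0,0,0,0,-0.08,0.54],[0,0,0,0,0,-0.1,0.54]]

```text
clock: 15.05
eef_pos: [621.3, -219.5, 70.9]
eef_rot: [3.14, -0.0, -0.542]
wrist_force: [-2.5, -4.0, -0.8]
finger_gap: 43.6
finger_force: 53.3
```

```bash
python3 st.py
```

```text
15.05 [-0.394  0.632  1.283 -0.002  1.227  1.719] [ 621.3 -219.5   70.9] [ 3.14  -0.    -0.542] [-2.5 -4.  -0.8] [-0.699  0.705  2.822] 43.6 53.26023772358894
```

The stop is reached: Mz jumped to 2.8 Nm, nearly pure moment. I'll back off, lift and check the bar.

>>> servo_tool:
  motion:
    - [[0,0,0,0,0,0.04,0.54],[0,0,0.04,0,0,0.06,0.54],[0,0,0.1,0,0,0.06,0.54],[0,0,0.2,0,0,0.06,0.54],[-0.06,0,0.3,0,0,0.06,0.5],[-0.16,0.02,0.35,0,0,0.1,0.4],[-0.26,0.06,0.35,0,0,0.14,0.3],[-0.36,0.1,0.35,0,0,0.18,0.3],[-0.42,0.16,0.35,0,0,0.22,0.3],[-0.46,0.24,0.35,0,0,0.26,0.3]]

```text
clock: 16.05
eef_pos: [392.2, -102.8, 246.3]
eef_rot: [3.14, -0.001, 0.279]
wrist_force: [0.2, 0.8, 0.7]
finger_gap: 65.6
finger_force: 0.0
```

```bash
python3 st.py; python3 - <<'E'
from h import *
barview('b6.png')
for n in('top','scene'):
    c,f=cam(n); P=cloud(c,f); np.savez(n+'1.npz',P=P,F=c['frame'])
    q=P.reshape(-1,3); F=c['frame'].reshape(-1,3)
    k=q[(np.hypot(q[:,0]-621.5,q[:,1]+219.6)<11)&(q[:,2]>108)&(q[:,2]<150)]; print('hub top z',len(k),np.percentile(k[:,2],[50,80,95]) if len(k) else '')
    k=q[(abs(q[:,0]-570)<40)&(abs(q[:,1]+22)<40)&(q[:,2]>300)&(q[:,2]<322)]
    print(n,'barrel',len(k),k.mean(0).round(1) if len(k) else '',cv2.minAreaRect(k[:,:2].astype(np.float32)) if len(k) else '')
    k=q[(abs(q[:,0]-655)<30)&(abs(q[:,1]+22)<30)&(q[:,2]>300)&(q[:,2]<322)]
    print('col',len(k),k.mean(0).round(1) if len(k) else '')
    k=q[(abs(q[:,0]-570)<40)&(abs(q[:,1]+22)<40)&(q[:,2]>180)&(q[:,2]<322)]
    for z in range(180,322,12):
        j=k[(k[:,2]>=z)&(k[:,2]<z+12)]
        if len(j): print(z,len(j),j.min(0).round(),j.max(0).round())
E
```

```text
16.05 [-0.347 -0.085  1.777 -0.     1.448  0.945] [ 392.2 -102.8  246.3] [ 3.14e+00 -1.00e-03  2.79e-01] [0.2 0.8 0.7] [ 0.072 -0.062  0.024] 65.6 0.0
130 bar angle 0.6945334715040152 [ 4.01936343 31.23098405]
115 bar angle 0.6988214767393774 [ 3.64680091 31.98422608]
hub top z 39 [129.31467804 131.75769686 133.61355159]
top barrel 131 [567.7 -21.4 310.2] ((569.2103881835938, -21.924165725708008), (34.354827880859375, 34.06490707397461), 68.16216278076172)
col 44 [657.  -22.6 312.4]
204 7 [555. -31. 205.] [558. -10. 210.]
216 8 [554. -33. 216.] [562.  -7. 225.]
228 1 [553. -21. 229.] [553. -21. 229.]
240 2 [552. -38. 249.] [557. -12. 251.]
252 15 [549. -35. 253.] [608.  -1. 264.]
264 59 [548. -40. 264.] [610.  -1. 276.]
276 4 [554. -31. 279.] [569.  -3. 286.]
288 11 [552. -36. 289.] [561.  -6. 300.]
300 88 [551. -39. 300.] [585.  -3. 312.]
312 43 [554. -36. 312.] [585.  -6. 318.]
hub top z 47 [127.05645803 129.1943925  131.28998546]
scene barrel 130 [571.9 -22.2 307.6] ((571.1588745117188, -23.307292938232422), (31.73927116394043, 32.563140869140625), 66.47425842285156)
col 73 [654.6 -24.7 309.6]
180 2 [583. -21. 192.] [584. -18. 192.]
192 11 [569. -28. 196.] [587.  -9. 204.]
204 25 [568. -31. 205.] [588.  -8. 215.]
216 21 [566. -28. 216.] [587.  -8. 227.]
228 17 [568. -23. 228.] [587.  -8. 239.]
240 10 [573. -36. 242.] [588.  -3. 251.]
252 63 [557. -39. 252.] [608.  -2. 264.]
264 73 [557. -44. 264.] [610.  -2. 275.]
276 20 [573. -32. 276.] [588.  -7. 288.]
288 41 [568. -39. 288.] [591.  -6. 300.]
300 126 [554. -40. 300.] [587.  -6. 311.]
312 4 [570. -24. 313.] [587. -14. 321.]
```

The bar turned about 4.86 rad in total, which gives a start value of about 5.44 (in range) and agrees with the stop at 10.3. Next is the tray.

>>> servo_tool:
  motion:
    - [[0,0.08,0,0,0,0.045,0.3],[0,0.16,0,0,0,0.09,0.2],[0,0.24,0,0,0,0.135,0.2],[0.02,0.32,0,0,0,0.18,0.2],[0.04,0.4,0,0,0,0.225,0.2],[0.06,0.48,0,0,0,0.27,0.2],[0.08,0.56,0,0,0,0.315,0.2],[0.09,0.64,0,0,0,0.36,0.2],[0.1,0.72,-0.02,0,0,0.405,0.2],[0.1,0.79,-0.06,0,0,0.45,0.2]]

```text
clock: 17.25
eef_pos: [446.0, 294.1, 215.7]
eef_rot: [3.14, -0.001, 1.694]
wrist_force: [0.1, -0.1, -0.3]
finger_gap: 75.2
finger_force: 0.0
```

```bash
python3 st.py
```

```text
17.25 [ 0.514  0.233  1.505 -0.     1.401  0.391] [446.  294.1 215.7] [ 3.140e+00 -1.000e-03  1.694e+00] [ 0.1 -0.1 -0.3] [-0.004 -0.066  0.043] 75.2 0.0
```

>>> servo_tool:
  motion:
    - [[0,0,-0.04,0,0,0.045,0.2],[0,0,-0.1,0,0,0.09,0.2],[0,0,-0.16,0,0,0.135,0.2],[0,0,-0.2,0,0,0.18,0.2],[0,0,-0.23,0,0,0.225,0.2],[0,0,-0.23,0,0,0.27,0.2],[0,0,-0.23,0,0,0.315,0.2],[0,0,-0.23,0,0,0.332,0.2],[0,0,-0.23,0,0,0.332,0.2]]

```text
clock: 18.15
eef_pos: [445.2, 291.8, 100.1]
eef_rot: [-3.141, -0.0, 2.732]
wrist_force: [-0.1, 0.1, 0.0]
finger_gap: 75.2
finger_force: 0.0
```

```bash
python3 st.py; python3 - <<'E'
from h import *
for n in('scene','top'):
    c,f=cam(n); q=cloud(c,f).reshape(-1,3)
    if n=='scene': cv2.imwrite('pics/t1.png',cv2.resize(c['frame'][190:290,350:475,::-1],(750,600)))
    m=(np.hypot(q[:,0]-443,q[:,1]-296)<62)&(q[:,2]>70)&(q[:,2]<260)
    for z0 in range(70,260,10):
        k=q[m&(q[:,2]>=z0)&(q[:,2]<z0+10)]
        if len(k): print(n,z0,len(k),k.min(0).round(),k.max(0).round())
E
```

```text
18.15 [ 0.511  0.333  1.655 -0.     1.154 -0.65 ] [445.2 291.8 100.1] [-3.141 -0.     2.732] [-0.1  0.1  0. ] [ 0.112 -0.134 -0.023] 75.2 0.0
scene 130 8 [429. 246. 130.] [471. 328. 139.]
scene 140 19 [428. 245. 141.] [474. 337. 149.]
scene 150 22 [426. 243. 150.] [474. 337. 159.]
scene 160 19 [426. 244. 161.] [475. 338. 168.]
scene 170 27 [425. 243. 171.] [474. 336. 180.]
scene 180 15 [428. 244. 180.] [475. 330. 189.]
scene 190 15 [436. 243. 191.] [474. 332. 200.]
scene 200 7 [421. 247. 201.] [441. 260. 209.]
scene 210 3 [427. 249. 211.] [440. 258. 218.]
scene 220 2 [431. 254. 222.] [436. 256. 227.]
scene 230 16 [435. 237. 231.] [495. 323. 240.]
scene 240 112 [441. 237. 241.] [497. 345. 250.]
scene 250 130 [442. 234. 250.] [497. 349. 260.]
top 240 2 [456. 249. 247.] [459. 249. 249.]
top 250 13 [449. 235. 254.] [461. 245. 259.]
```

View pics/t1.png

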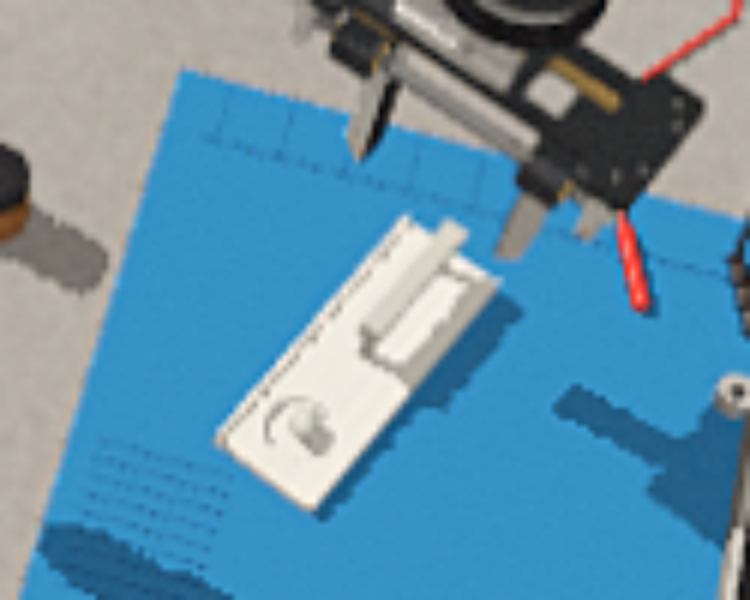

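The open fingers straddle the handle's line at crop (430,170), with the handle at (415,290) and the ball in its pocket at (310,425). I'll correct the position and go down.

>>> servo_tool:
  motion:
    - [[-0.004,0.009,-0.04,0,0,0,0.35],[-0.004,0.009,-0.1,0,0,0,0.4],[-0.004,0.009,-0.14,0,0,0,0.45],[-0.004,0.009,-0.17,0,0,0,0.5],[-0.004,0.009,-0.19,0,0,0,0.5],[-0.004,0.009,-0.2,0,0,0,0.5],[-0.004,0.009,-0.2,0,0,0,0.5]]

```text
clock: 18.95
eef_pos: [442.3, 296.5, 0.4]
eef_rot: [-3.141, -0.0, 2.732]
wrist_force: [-0.6, 0.6, 1.0]
finger_gap: 47.1
finger_force: 0.0
```

```bash
python3 st.py; python3 - <<'E'
from h import *
c,f=cam('scene'); q=cloud(c,f).reshape(-1,3)
m=(np.hypot(q[:,0]-443,q[:,1]-296)<62)&(q[:,2]>14)&(q[:,2]<160)
for z0 in range(14,160,8):
    k=q[m&(q[:,2]>=z0)&(q[:,2]<z0+8)]
    if len(k): print(z0,len(k),k.min(0).round(),k.max(0).round())
cv2.imwrite('pics/t2.png',cv2.resize(c['frame'][190:290,350:475,::-1],(750,600)))
E
```

```text
18.95 [ 0.522  0.472  1.725  0.     0.945 -0.64 ] [4.423e+02 2.965e+02 4.000e-01] [-3.141 -0.     2.732] [-0.6  0.6  1. ] [ 0.041 -0.16  -0.03 ] 47.1 0.0
14 18 [407. 256.  14.] [503. 319.  21.]
30 16 [418. 262.  30.] [478. 320.  38.]
38 79 [401. 261.  38.] [481. 332.  46.]
46 38 [418. 260.  46.] [480. 333.  53.]
54 11 [429. 262.  55.] [464. 323.  62.]
62 17 [429. 260.  62.] [466. 331.  70.]
70 18 [429. 259.  70.] [464. 328.  77.]
78 8 [434. 261.  78.] [467. 324.  86.]
86 11 [432. 263.  86.] [463. 323.  91.]
94 7 [428. 265.  95.] [441. 278. 101.]
102 3 [429. 270. 102.] [439. 276. 108.]
110 2 [430. 273. 113.] [436. 275. 118.]
118 1 [437. 272. 124.] [437. 272. 124.]
126 5 [443. 259. 131.] [467. 345. 134.]
134 28 [444. 241. 134.] [490. 346. 142.]
142 95 [442. 234. 142.] [493. 353. 150.]
150 136 [436. 242. 150.] [490. 349. 158.]
158 8 [438. 238. 158.] [477. 354. 160.]
```

View pics/t2.png

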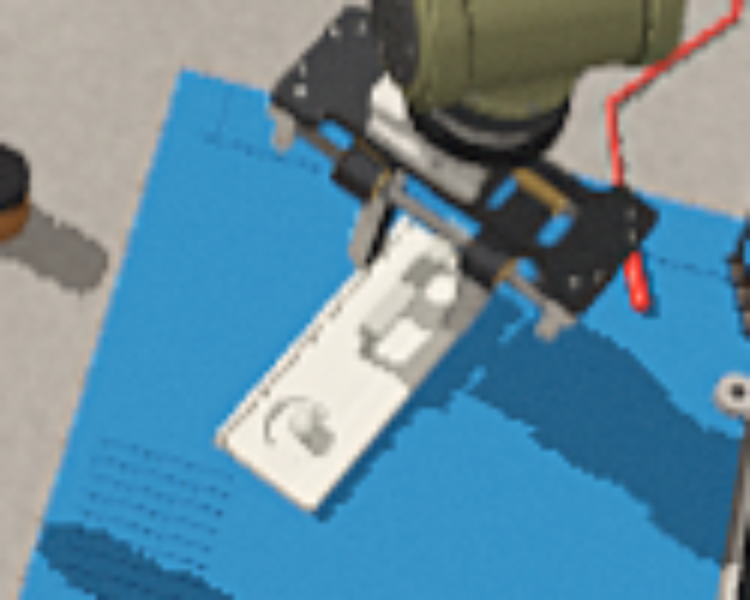

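The fingers straddle the handle at crop (410,290), and the ball sits in its pocket at (310,425). I'll go down 12 mm and grip.

>>> servo_tool:
  motion:
    - [[0,0,-0.012,0,0,0,0.5],[0,0,-0.024,0,0,0,0.5],[0,0,-0.024,0,0,0,0.65],[0,0,-0.024,0,0,0,0.78],[0,0,-0.024,0,0,0,0.86],[0,0,-0.024,0,0,0,0.95],[0,0,-0.024,0,0,0,1],[0,0,-0.024,0,0,0,1]]
  newtons: 60

```text
clock: 19.8
eef_pos: [442.3, 296.6, -11.2]
eef_rot: [3.141, 0.0, 2.733]
wrist_force: [-1.2, -1.6, 2.1]
finger_gap: 11.1
finger_force: 60.0
```

```bash
python3 st.py
```

```text
19.8 [ 0.522  0.49   1.731  0.     0.92  -0.64 ] [442.3 296.6 -11.2] [3.141 0.    2.733] [-1.2 -1.6  2.1] [-0.075 -0.087  0.01 ] 11.1 60.000479221343994
```

>>> servo_tool:
  motion:
    - [[0,0,0.004,0,0,0,1],[0,0,0.014,0,0,0,1],[0,0,0.034,0,0,0,1],[0,0,0.06,0,0,0,1],[0,0,0.09,0,0,0,1],[0,0,0.12,0,0,0,1],[0,0,0.15,0,0,0,1],[0,0,0.17,0,0,0,1],[0,0,0.18,0,0,0,1],[0,0,0.18,0,0,0,1]]

```text
clock: 20.8
eef_pos: [442.5, 296.6, 79.3]
eef_rot: [3.141, 0.001, 2.733]
wrist_force: [-0.1, -0.1, -2.9]
finger_gap: 11.5
finger_force: 60.0
```

```bash
python3 st.py; cat > tv.py <<'E'
from h import *
import sys
def tray(n='scene',ctr=None,z=(85,150),name=None):
    c,f=cam(n); Q=cloud(c,f); q=Q.reshape(-1,3); F=c['frame'].reshape(-1,3)
    m=(np.hypot(q[:,0]-ctr[0],q[:,1]-ctr[1])<95)&(q[:,2]>z[0])&(q[:,2]<z[1])&(F.min(1)>100)
    k=q[m]; print(n,len(k))
    # plate plane by robust fit in z
    A=np.c_[k[:,:2]-ctr,np.ones(len(k))]; w=abs(k[:,2]-np.median(k[:,2]))<8
    for _ in range(6):
        p=np.linalg.lstsq(A[w],k[w,2],rcond=None)[0]; w=abs(A@p-k[:,2])<4
    r=cv2.minAreaRect(k[w][:,:2].astype(np.float32)); print('plane slopes',p.round(4),w.sum(),r)
    return c,f,Q,p
E
python3 - <<'E'
from tv import *
for n in('scene','top'): tray(n,(478,282),(80,125))
E
```

```text
20.8 [ 0.522  0.358  1.674 -0.     1.108 -0.64 ] [442.5 296.6  79.3] [3.141e+00 1.000e-03 2.733e+00] [-0.1 -0.1 -2.9] [ 0.027 -0.059  0.   ] 11.5 59.99870181083679
scene 901
plane slopes [-1.16000e-02 -6.10000e-03  9.88123e+01] 745 ((478.64727783203125, 280.5417175292969), (61.662906646728516, 168.967529296875), 66.4161605834961)
top 441
plane slopes [-1.740000e-02 -1.260000e-02  1.002441e+02] 332 ((516.3056640625, 267.14202880859375), (59.02184295654297, 86.12879180908203), 66.78459930419922)
```

The tray hangs level, with slopes around 0.01. I'll carry it smoothly, raising it on the way.

>>> servo_tool:
  motion:
    - [[0,-0.004,0.001,0,0,0,1],[0.002,-0.014,0.004,0,0,0,1],[0.005,-0.03,0.01,0,0,0,1],[0.008,-0.055,0.018,0,0,0,1],[0.013,-0.085,0.026,0,0,0,1],[0.018,-0.118,0.034,0,0,0,1],[0.024,-0.151,0.042,0,0,0,1],[0.029,-0.184,0.05,0,0,0,1],[0.034,-0.217,0.056,0,0,0,1],[0.039,-0.25,0.061,0,0,0,1]]

```text
clock: 21.9
eef_pos: [462.0, 169.8, 109.7]
eef_rot: [3.141, 0.001, 2.732]
wrist_force: [0.6, -0.4, -1.8]
finger_gap: 11.2
finger_force: 60.0
```

>>> servo_tool:
  motion:
    - [[0.005,-0.033,0,0,0,0,1],[0.011,-0.066,0,0,0,0,1],[0.016,-0.099,0,0,0,0,1],[0.021,-0.132,0,0,0,0,1],[0.026,-0.165,0,0,0,0,1],[0.031,-0.198,0,0,0,0,1],[0.036,-0.229,0,0,0,0,1],[0.041,-0.256,0,0,0,0,1],[0.045,-0.278,0,0,0,0,1],[0.048,-0.294,0,0,0,0,1]]

```text
clock: 22.9
eef_pos: [485.8, 23.4, 109.3]
eef_rot: [3.142, 0.0, 2.733]
wrist_force: [-0.6, 0.1, -2.4]
finger_gap: 11.4
finger_force: 60.0
```

>>> servo_tool:
  motion:
    - [[0.002,-0.01,0,0,0,0,1],[0.003,-0.017,0,0,0,0,1],[0.004,-0.021,0,0,0,0,1],[0.004,-0.023,0,0,0,0,1],[0.004,-0.023,0,0,0,0,1]]

```text
clock: 23.4
eef_pos: [487.7, 13.2, 109.1]
eef_rot: [3.142, -0.0, 2.733]
wrist_force: [1.0, -0.3, -1.9]
finger_gap: 11.5
finger_force: 60.0
```

```bash
python3 st.py; python3 - <<'E'
from tv import *
for n in('scene','top'):
    c,f,Q,p=tray(n,(522.5,-2),(110,150))
    q=Q.reshape(-1,3)
    k=q[(abs(q[:,0]-570)<40)&(abs(q[:,1]+22)<40)&(q[:,2]>300)&(q[:,2]<322)]
    if len(k)>5: print(n,'barrel',k.mean(0).round(1),cv2.minAreaRect(k[:,:2].astype(np.float32)))
    if n=='scene': cv2.imwrite('pics/f1.png',cv2.resize(c['frame'][170:270,240:365,::-1],(750,600)))
E
```

```text
23.4 [-0.048  0.228  1.769  0.     1.145 -1.211] [487.7  13.2 109.1] [ 3.142 -0.     2.733] [ 1.  -0.3 -1.9] [ 0.065 -0.109  0.074] 11.5 59.99869644641876
scene 677
plane slopes [-9.700000e-03  1.330000e-02  1.272448e+02] 551 ((522.7505493164062, -1.8171768188476562), (62.38268280029297, 157.5966033935547), 67.29814910888672)
scene barrel [572.5 -22.5 307.6] ((572.1673583984375, -23.197011947631836), (33.455387115478516, 31.786067962646484), 75.4362564086914)
top 3
plane slopes [ 1.22700e-01 -5.86000e-02  1.22071e+02] 3 ((590.9840087890625, -28.6812686920166), (60.342098236083984, 3.0849087238311768), 80.02967834472656)
top barrel [568.3 -21.7 310.4] ((569.8953247070312, -21.960205078125), (33.55170822143555, 32.590755462646484), 67.6850814819336)
```

View pics/f1.png

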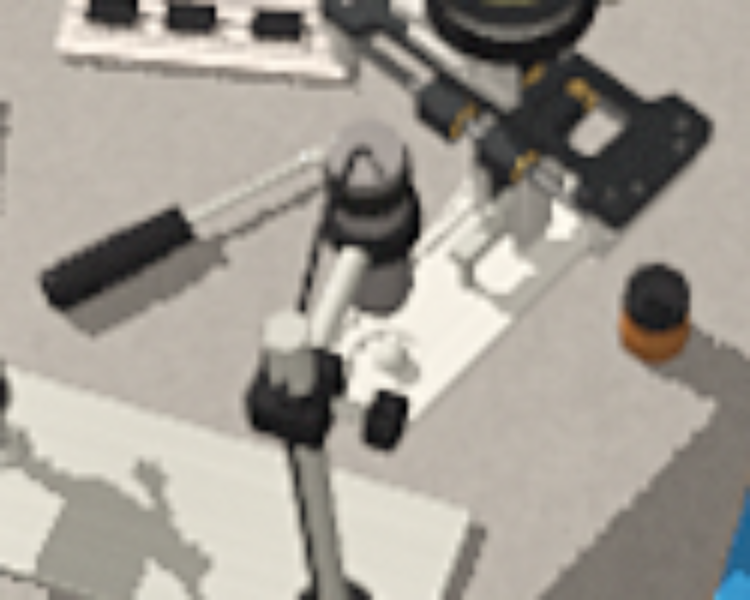

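The ball is in its pocket at crop (395,355), beneath the barrel at (365,280). The driver, flux jar and stand look undisturbed.

```bash
python3 - <<'E'
from h import *
d=np.load('scene0.npz'); k=d['P'].reshape(-1,3); F=d['F'].reshape(-1,3)
k=k[(np.hypot(k[:,0]-478,k[:,1]-282)<95)&(k[:,2]>2)&(k[:,2]<35)&(F.min(1)>130)]
A=np.c_[k[:,:2]-[478,282],np.ones(len(k))]; w=abs(k[:,2]-9)<6
for _ in range(6): p=np.linalg.lstsq(A[w],k[w,2],rcond=None)[0]; w=abs(A@p-k[:,2])<4
print('rest slopes',p)
c,f=cam('scene'); Q=cloud(c,f)
print('pocket ray',toplane(c,f,[[304.2,229.7]],130)); 
# ball: points above plate near pocket
q=Q.reshape(-1,3); b=q[(np.hypot(q[:,0]-571,q[:,1]+22)<22)&(q[:,2]>131)&(q[:,2]<150)]; print('above plate',len(b),b.mean(0),np.percentile(b[:,2],90))
# stand/bystander shifts versus start
P0=d['P']; F0=d['F'].astype(int); diff=abs(c['frame'].astype(int)-F0).max(2)
for nm,(u0,v0,u1,v1) in dict(foot=(240,235,330,290),meter=(185,175,235,205),flux=(340,210,360,235),solder=(173,212,195,238)).items(): print(nm,(diff[v0:v1,u0:u1]>60).mean())
# rest pocket in scene0 and top0 frames: dark crescent check via handle+plate: plate rects
E
python3 st.py
```

```text
rest slopes [-9.58713125e-03 -6.09681369e-03  8.23089440e+00]
pocket ray [[571.17480816 -22.21821351 130.        ]]
above plate 28 [571.47266337 -19.4159861  136.5549361 ] 139.81649640672077
foot 0.023232323232323233
meter 0.0
flux 0.086
solder 0.0
23.55 [-0.048  0.228  1.769  0.     1.145 -1.211] [487.7  13.2 109.1] [ 3.142 -0.     2.733] [ 0.4  1.4 -2.4] [ 0.033 -0.112 -0.   ] 11.5 59.998698234558105
```

>>> servo_tool:
  motion:
    - [[0,0,0.002,0,0,0,1],[0,0,0.002,0,0,0,1],[0,0,0.002,0,0,0,1],[0,0,0.002,0,0,0,1],[0,0,0.002,0,0,0,1],[0,0,0.002,0,0,0,1],[0,0,0.002,0,0,0,1],[0,0,0.002,0,0,0,1]]

```text
clock: 24.35
eef_pos: [487.8, 13.0, 110.1]
eef_rot: [3.142, 0.0, 2.733]
wrist_force: [-0.4, -0.2, -2.2]
finger_gap: 11.5
finger_force: 60.0
```

```bash
python3 st.py; python3 -c "
from cell import manip
print(manip.sign_off())"
```

```text
24.35 [-0.048  0.227  1.768  0.     1.147 -1.211] [487.8  13.  110.1] [3.142 0.    2.733] [-0.4 -0.2 -2.2] [ 0.07  -0.043 -0.055] 11.5 59.9986732006073
the job is handed in; nothing more can be done
None
```

I handed the job in at 24.4 s: the T-bar is turned to its hard stop, and the gripper holds the tray level and still about 6 cm below the lens, with the pocket within about 2 mm of centre and the ball in it.

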